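Dock the sample rack in the water sampler's corner

ROBOT

A 6-joint arm with a two-finger parallel gripper is mounted at the origin on the work surface. World frame = base frame: x ahead of the robot, y to its left, z up, the work surface at z = 0. Lengths are in m, angles in rad, forces in N, time in s.
With the tool pointing down it reaches from about 0.25 to 0.725 m from the base axis. Payload 9.7 kg.
Tool frame: the origin (TCP) lies on the centre line of the jaws, within the pads' length; the fingertips stand 19 mm ahead of it and the grasp point (between the pads) is the TCP; z points along the fingers, y is the line along which they close (so a half turn about z gives the same grasp; the last joint's range is limited). The gripper opens to 85 mm and grips with 20 to 120 N. Pads are 22 mm wide; open, the fingers measure 114 mm over their backs; the gripper's body (76 mm by 85 mm) begins 54 mm behind the grasp point. The pads swing forward as they close: fully open they stand 13 mm farther back than shut.
Start: joints at [-1.23, 0.087, 0.176, 1.66, 0, 1.571], TCP at [0.184, -0.518, 0.25] pointing down, gripper open.
Joint ranges: [-3.13, 3.13], [-0.85, 1.81], [-1.15, 1.24], [-2.2, 2.28], [-1.44, 1.52], [-3.14, 3.14]. Speed limits (rad/s): [2.22, 2.22, 2.57, 3.14, 3.14, 3.14].

INTERFACE

Orientations are given as [roll, pitch, yaw] about the fixed x, y, z axes, in that order (R = Rz(yaw) Ry(pitch) Rx(roll)).
In Python, from plant import robot gives the robot as it stands.
- The arm moves only by the shell command python3 -m crank 'ROWS' [FORCE]. ROWS is text: rows parted by semicolons, each of 5 numbers parted by spaces: the opening, from -1 (shut) to 1 (fully open), then the shift along the tool's x, y, z normalised to -1 to 1, where 1 is 50 mm, then the turn about the tool's z normalised to -1 to 1, where 1 is 45 degrees. A call has 1 to 5 rows; each row shifts and turns the commanded pose from where the row before left it, along the tool's axes as they then stand; what a row does not reach is not made up. A row lasts 1/12 s, in which the tool goes at most 41.7 mm and 7.16 degrees, less where a joint would pass 70% of its speed; a pose out of reach is approached as far as the arm can. A call with a number of a shift or a turn outside -1 to 1 is refused whole. A call with a gripper value outside its range is refused whole. The fingers move at their own pace and stop on an object; FORCE is the grip in N (left out, the last holds). Time passes only in rows, so rows that do not move let the fingers close. It gives the time, the measured TCP pose, the force, the opening and the grip force at its end, in the units of the state.
- robot.read_state(): the state, without advancing time (a new reading comes with each control period).
- robot.read_camera(name): name is "scene" or "top"; returns the picture (480x640x3 uint8, red, green, blue); there is no depth.
- robot.camera_info(name): a dict with "intrinsics" (3x3 intrinsics, pixels), "D" ([k1, k2, p1, p2, k3] as OpenCV has them; the pictures are not rectified), "view" (4x4, takes a point from world to camera coordinates). Camera axes: x right, y down, z forward; pixel columns grow to the right and rows downward; lengths in m; the calibration is good to about 2 mm. A picture is of the moment at which its call begins. camera_info takes no time and is no camera call.
- robot.close_job(): hands the job in; it is judged then, once.
Trained networks look in the newest picture that a camera, given by its name, has taken for a name from the list of things; names that differ only in an ending like _2 or _b are one class to them, and where a whole thing is asked for, a point or a joint stands for the part that bears it (a point fixed in the world has none). Each returns a list of dicts, best first, with "confidence" (0 to 1); they miss things now and then, are a little off and sometimes report something else, mostly with a low value. They report only what shows in the picture. A call takes as long as a camera call. They do not tell look-alikes from the thing itself.
- robot.spot_in(query, camera): "at" ([row, column] in pixels, amid what is visible of it).
- robot.outline_of(query, camera): "pixels" (480x640 bool, what is visible of it) and "at" ([row, column] in pixels, amid what is visible of it).
- robot.mark_of(query, camera): "at" ([row, column] in pixels: a listed point, or the origin of a listed thing).
The state is a dict: "t": time; "qpos": joint angles; "qd": joint speeds; "joint_efforts": joint torques, N m; "tool_pos": TCP position; "tool_rot": TCP orientation; "contact_force": force on the tool from outside, world axes, zero at the start; "ft_torque": the same for the moment, N m; "opening": finger opening in m; "grip_force": force on a finger pad.
Only numpy, scipy, OpenCV 4.12 (cv2) and the standard library are available. Lean on these libraries where they do the work, as an engineer would, in place of code of your own. Each camera call takes 0.05 s, during which the arm holds its last target. There are 200 camera calls.

TASK

Using the fingers only as a pusher, slide the grey rack with its three sample cups along the bench until its long side is flush against the front of the steel sampler housing and its end is against the upright end stop, so that it sits square in that corner. Push on the rack itself: do not touch the cups, do not lift or tip the rack, and leave the other things on the bench where they stand. Then take the hand away.

Things in the scene. Friction and masses are not known exactly. Their poses are not given: they have to be found in the camera images.
- rack: Loose grey plastic block, in mm 90 (own x) by 210 (own y) by 46 high, with three cups standing in a row of holes along its y. Origin: centre of its underside; z up. Starts with a long side facing the sampler within about 20 degrees. Mass with cups roughly 0.4 to 0.8 kg; sliding it takes roughly 3 to 9 N, more when it also rubs along the sampler.
- sampler: Fixed low stainless steel box, in mm 120 (own x) by 560 (own y) by 60 high, on the far side of the rack from the robot. Origin: centre of its underside, z up. Its own -x points to the rack and roughly to the robot; its front face, against which the rack's long side must lie, is the plane x = -60 mm of its frame.
- end_stop: Fixed upright steel block, in mm 24 thick (own y) by 90 (own x) by 45 high, standing on the bench in front of the sampler face, to the rack's left or to its right, differently each time; square to the sampler (its axes are parallel to the sampler's). Origin: centre of its underside. The face towards the rack is 12 mm from the origin along y. The rack's near end must lie against it.
- bare_foot: Fixed flat steel foot, in mm 50 (own x) by 24 (own y) and only 4 high, on the other side of the rack: the unused place for the end stop. Not a stop. Origin: centre of its underside.
- cup0: Cup standing loose (about 2 mm play) in the rack's hole at rack y = -56 mm (clear plastic sample cup with a white screw lid, 58 mm high, lid 48 mm across; origin: centre of its underside, z up). Its foot stands 6 mm above the rack's underside, so its lid's top is 64 mm above the bench. Not to be touched by the robot.
- cup1: Cup standing loose (about 2 mm play) in the rack's middle hole (clear plastic sample cup with a white screw lid, 58 mm high, lid 48 mm across; origin: centre of its underside, z up). Its foot stands 6 mm above the rack's underside, so its lid's top is 64 mm above the bench. Not to be touched by the robot.
- cup2: Cup standing loose (about 2 mm play) in the rack's hole at rack y = +56 mm (clear plastic sample cup with a white screw lid, 58 mm high, lid 48 mm across; origin: centre of its underside, z up). Its foot stands 6 mm above the rack's underside, so its lid's top is 64 mm above the bench. Not to be touched by the robot.
- spare_cup: Bystander on the bench (clear plastic sample cup with a white screw lid, 58 mm high, lid 48 mm across; origin: centre of its underside, z up).
- wash_bottle: Bystander: white plastic bottle with a red cap, 64 mm across, 150 mm high, upright on the bench. Origin: centre of its underside.
- lid_stack: Bystander: stack of white cup lids in one piece, 48 mm across, 34 mm high, on the bench. Origin: centre of its underside.
There are look-alikes about, which are no part of the job. Leave any blue or yellow look-alike of the rack alone. Several things look just like the end_stop: the one meant starts farthest to the robot's left.

How it is judged:
By the outcome, as a careful person would: the job done as asked, in the order asked, and still so for the second after the job is handed in, with the robot touching nothing.
It also fails if it takes over 64 s, if anything falls off the work surface, if the arm or the gripper's body presses on something with over 40 N, if the wrist force passes 120 N, or if a joint passes its speed limit or range.

## Working session

There is one attempt and no reset: what is moved stays moved. The work goes in short steps, Python scripts to look and compute and a shell command to move; the robot and the scene stay as the last step left them, time stands still between calls to the robot, and variables do not carry over. Pictures are saved under pics/ and viewed, at most 10 in all, crops included, and the job is handed in when it is done.

```bash
mkdir -p pics; cat > h.py <<'E'
import numpy as np, cv2
from plant import robot
def cal(c):
    i=robot.camera_info(c); return np.array(i["intrinsics"],float),np.array(i["D"],float),np.array(i["view"],float)
def ray(c,rc,z=0.):
    """pixel [row,col] -> world point on plane z"""
    K,D,V=cal(c); u=cv2.undistortPoints(np.array([[[rc[1],rc[0]]]],float),K,D)[0,0]
    R,t=V[:3,:3],V[:3,3]; o=-R.T@t; d=R.T@np.array([u[0],u[1],1.]); return o+d*(z-o[2])/d[2]
def proj(c,P):
    K,D,V=cal(c); p,_=cv2.projectPoints(np.array(P,float).reshape(-1,3),cv2.Rodrigues(V[:3,:3])[0],V[:3,3],K,D); return p[:,0,::-1]
def snap(c,n,crop=None,s=1):
    im=robot.read_camera(c)[:,:,::-1].copy()
    if crop: im=im[crop[0]:crop[1],crop[2]:crop[3]]
    if s!=1: im=cv2.resize(im,None,fx=s,fy=s,interpolation=cv2.INTER_CUBIC)
    cv2.imwrite(f"pics/{n}.png",im)
E
python3 - <<'E'
from h import *
snap("top","top0");snap("scene","scene0")
for q in ["rack","sampler","end_stop","bare_foot","cup0","spare_cup","wash_bottle","lid_stack"]:
    for c in ["top","scene"]:
        print(q,c,[(np.round(r["at"]).astype(int).tolist(),np.round(ray(c,r["at"]),3)[:2].tolist(),round(r["confidence"],2)) for r in robot.mark_of(q,c)])
for c in ["top","scene"]:
    V=cal(c)[2]; print(c,np.round(-V[:3,:3].T@V[:3,3],3))
E
```

```text
rack top [([306, 284], [0.334, 0.099], 0.87), ([319, 146], [0.311, 0.421], 0.7), ([208, 320], [0.563, 0.011], 0.63)]
rack scene [([248, 315], [0.569, 0.006], 0.72), ([168, 333], [0.332, 0.087], 0.66), ([147, 448], [0.308, 0.413], 0.62)]
sampler top [([136, 332], [0.739, -0.023], 0.9), ([239, 162], [0.499, 0.385], 0.64)]
sampler scene []
end_stop top [([171, 232], [0.658, 0.219], 0.89), ([234, 400], [0.496, -0.176], 0.82)]
end_stop scene [([226, 236], [0.478, -0.184], 0.92), ([268, 406], [0.654, 0.214], 0.81)]
bare_foot top [([194, 420], [0.59, -0.229], 0.63)]
bare_foot scene [([268, 218], [0.591, -0.232], 0.68)]
cup0 top [([205, 294], [0.571, 0.071], 0.92), ([207, 319], [0.565, 0.012], 0.85), ([207, 341], [0.565, -0.039], 0.71), ([170, 233], [0.661, 0.216], 0.17)]
cup0 scene [([246, 342], [0.574, 0.071], 0.84), ([244, 295], [0.552, -0.042], 0.81), ([245, 316], [0.561, 0.009], 0.78)]
spare_cup top [([238, 162], [0.502, 0.386], 0.65)]
spare_cup scene [([205, 459], [0.497, 0.392], 0.72)]
wash_bottle top [([230, 479], [0.502, -0.363], 0.95)]
wash_bottle scene [([245, 160], [0.505, -0.372], 0.67), ([202, 198], [0.389, -0.278], 0.6)]
lid_stack top [([278, 444], [0.391, -0.276], 0.57), ([205, 318], [0.571, 0.015], 0.49)]
lid_stack scene [([203, 196], [0.393, -0.283], 0.79)]
top [ 0.337 -0.017  1.28 ]
scene [ 1.171 -0.061  1.11 ]
```

View pics/top0.png

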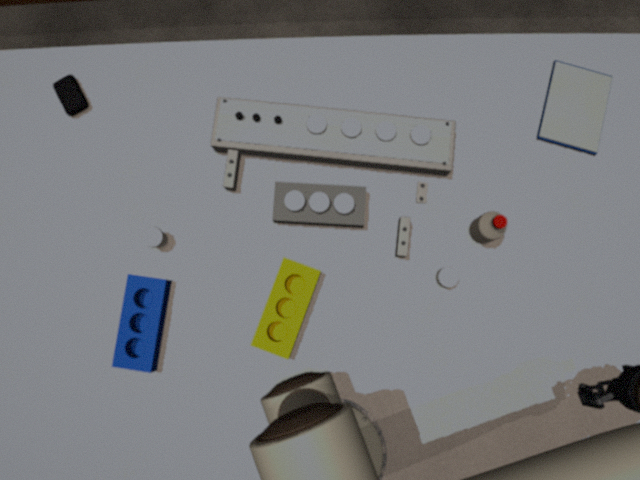

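View pics/scene0.png

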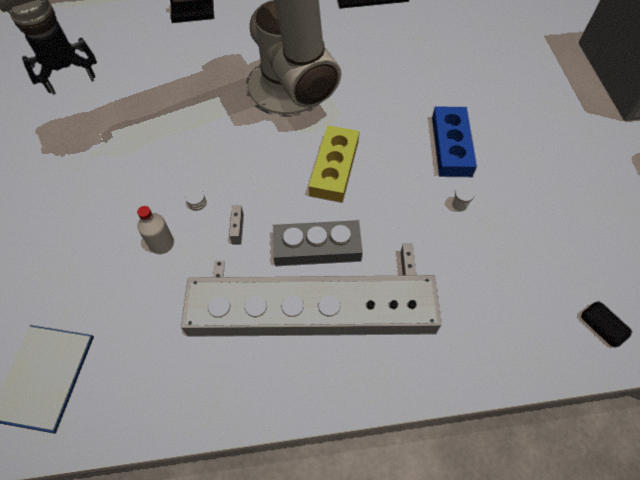

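Top picture: the grey rack with cups is at (205,319) and the sampler at (136,332). Candidates for the end stop are the upright at (171,232), touching the sampler on the robot's left, and the upright at (234,400). I also see the low bare foot at (194,420). Rack look-alikes are the yellow one at (306,284) and the blue one at (319,146). I choose the grey rack and the end stop at (171,232), which is farthest left. Next come a close crop and silhouette fits.

```bash
cat >> h.py <<'E'
from scipy.optimize import minimize
S=8
def sil(c,x,dims,off=(0,0)):
    a,b,h=dims; C,s=np.cos(x[2]),np.sin(x[2])
    P=[[x[0]+C*i*a/2-s*j*b/2,x[1]+s*i*a/2+C*j*b/2,z] for i in(-1,1) for j in(-1,1) for z in(0,h)]
    q=proj(c,P)[:,::-1].astype(np.float32); m=np.zeros((480,640),np.uint8)
    cv2.fillConvexPoly(m,np.round(cv2.convexHull(q)*16).astype(np.int32),255,cv2.LINE_AA,4); return m/255.
def masks(q,near,cams=("top","scene")):
    o={}
    for c in cams:
        robot.read_camera(c)
        r=[k for k in robot.outline_of(q,c) if np.hypot(*(ray(c,k["at"],.03)[:2]-near))<.08]
        if r: o[c]=np.array(r[0]["pixels"],float)
    return o
def fit(q,x0,dims,cams=("top","scene")):
    ms=masks(q,np.array(x0[:2]),cams)
    f=lambda ms: lambda x: sum(np.abs(cv2.GaussianBlur(sil(c,x,dims),(5,5),1)-cv2.GaussianBlur(m,(5,5),1)).sum()/m.sum() for c,m in ms.items())
    out={}
    for n,s in [*[(c,{c:m}) for c,m in ms.items()],("both",ms)]:
        if not s: continue
        r=minimize(f(s),x0,method="Nelder-Mead",options=dict(initial_simplex=[x0]+[np.add(x0,np.eye(3)[i]*[.01,.01,.05]) for i in range(3)],xatol=1e-4,fatol=1e-5,maxiter=300))
        out[n]=r.x; print(q,n,np.round(r.x[:2],4),"yaw",round(np.degrees(r.x[2]),2),"res",round(r.fun,3))
    return out
E
python3 - <<'E'
from h import *
a=np.radians
fit("sampler",[.739,-.023,a(-5.5)],(.12,.56,.06))
fit("rack",[.567,.011,a(-2)],(.09,.21,.046))
fit("end_stop",[.657,.217,a(-5.5)],(.09,.024,.045))
snap("top","crop0",(90,260,205,465),3)
E
```

```text
sampler top [ 0.7293 -0.0241] yaw -7.64 res 0.045
sampler scene [ 0.7293 -0.0239] yaw -7.59 res 0.034
sampler both [ 0.7295 -0.0238] yaw -7.62 res 0.08
rack scene [0.5673 0.0111] yaw -4.92 res 0.436
rack both [0.5673 0.0111] yaw -4.92 res 0.436
end_stop top [0.6543 0.2166] yaw -4.28 res 0.178
end_stop scene [0.6433 0.2184] yaw -12.18 res 0.501
end_stop both [0.6547 0.2162] yaw -11.34 res 0.731
```

View pics/crop0.png

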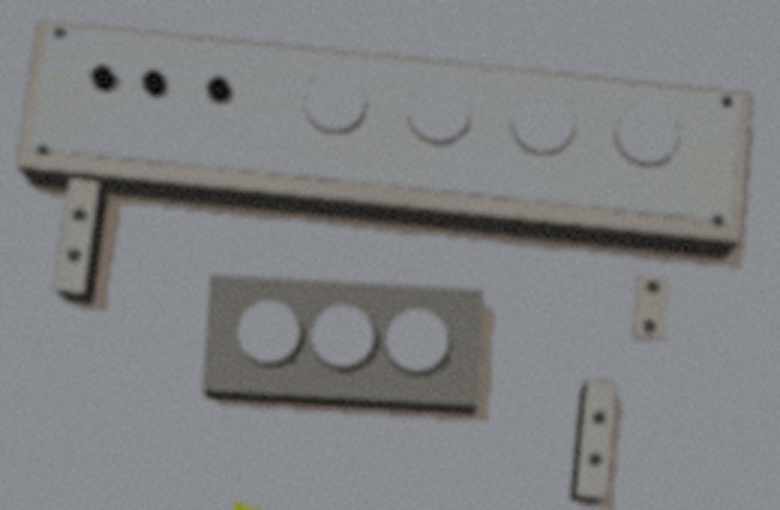

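The crop confirms it: the upright stop is at the left end of the sampler face, the bare foot is low on the right, and the loose look-alike upright is nearer the robot. I'll refit the rack and stop with filled masks.

```bash
cat >> h.py <<'E'
def greyfit(x0,cams=("top","scene")):
    """rack: box hull vs network mask + its cups, hull filled"""
    ms={}
    for c in cams:
        robot.read_camera(c); m=np.zeros((480,640),np.uint8)
        for k in robot.outline_of("rack",c):
            if np.hypot(*(ray(c,k["at"],.03)[:2]-x0[:2]))<.1:
                m=np.array(k["pixels"],np.uint8); break
        if m.sum()<500: print("no mask",c); continue
        h=cv2.convexHull(np.argwhere(cv2.morphologyEx(m,cv2.MORPH_OPEN,np.ones((3,3))))[:,::-1].astype(np.int32)); m[:]=0; cv2.fillConvexPoly(m,h,1); ms[c]=m.astype(float)
    for n,s in [*[(c,{c:m}) for c,m in ms.items()],("both",ms)]:
        f=lambda x: sum(np.abs(sil(c,x,(.09,.21,.046))-m).sum()/m.sum() for c,m in s.items())
        r=minimize(f,x0,method="Nelder-Mead",options=dict(initial_simplex=[x0]+[np.add(x0,np.eye(3)[i]*[.01,.01,.05]) for i in range(3)],xatol=1e-4,fatol=1e-5,maxiter=300))
        print("rack",n,np.round(r.x[:2],4),"yaw",round(np.degrees(r.x[2]),2),"res",round(r.fun,3),"local",loc(r.x[:2]))
    return r.x
SA=np.array([.7295,-.0238]); TH=np.radians(-7.62); RS=np.array([[np.cos(TH),-np.sin(TH)],[np.sin(TH),np.cos(TH)]])
def loc(p): return np.round(RS.T@(np.array(p)-SA),4)
def glob(p): return np.round(SA+RS@np.array(p),4)
def tool():
    s=robot.read_state(); print("t",round(s["t"],2),"tcp",np.round(s["tool_pos"],4),"local",loc(s["tool_pos"][:2]),"rot",np.round(np.degrees(s["tool_rot"]),1),"F",np.round(s["contact_force"],1))
E
python3 - <<'E'
from h import *
x=greyfit(np.array([.567,.011,-.087]))
for c in ["top","scene"]:
    robot.read_camera(c)
    m=[k for k in robot.outline_of("end_stop",c) if np.hypot(*(ray(c,k["at"],.03)[:2]-[.655,.217]))<.06][0]["pixels"]
    # fit end stop with yaw fixed to sampler's
    f=lambda p: np.abs(sil(c,[*p,TH],(.09,.024,.045))-m).sum()/m.sum()
    r=minimize(f,[.655,.217],method="Nelder-Mead",options=dict(initial_simplex=[[.655,.217],[.665,.217],[.655,.225]]))
    print("stop",c,np.round(r.x,4),"local",loc(r.x),round(r.fun,3))
tool()
E
```

```text
rack top [0.569  0.0106] yaw -4.81 res 0.029 local [-0.1637  0.0128]
rack scene [0.568  0.0116] yaw -5.1 res 0.032 local [-0.1648  0.0137]
rack both [0.5686 0.0112] yaw -4.89 res 0.066 local [-0.1641  0.0133]
stop top [0.6548 0.2163] local [-0.1059  0.2281] 0.164
stop scene [0.6368 0.2193] local [-0.1242  0.2287] 0.479
t 1.95 tcp [ 0.1838 -0.5184  0.2503] local [-0.4753 -0.5626] rot [180.   -0.   19.5] F [-0.1  0.3 -0.3]
```

```bash
python3 -m crank '1 0 0 0 .15; 1 0 0 0 .15; 1 0 0 0 .15; 1 0 0 0 .15; 1 0 0 0 0'
python3 -m crank '1 .29 -.72 0 0; 1 .29 -.72 0 0; 1 .29 -.72 0 0; 1 .29 -.72 0 0; 1 .29 -.72 0 0'
python3 -m crank '1 .29 -.72 0 0; 1 .29 -.72 0 0; 1 .29 -.72 0 0; 1 .29 -.72 0 0; 1 .29 -.72 0 0'
python3 -c "from h import *;tool()"
```

```text
t: 2.37
tool_pos: [0.1838, -0.5184, 0.2503]
tool_rot: [-3.142, 0.0, -0.136]
contact_force: [0.1, -0.5, -0.6]
opening: 0.0855
grip_force: 0.0
t: 2.78
tool_pos: [0.2795, -0.3477, 0.2503]
tool_rot: [3.141, -0.0, -0.127]
contact_force: [0.5, -0.4, 0.6]
opening: 0.0853
grip_force: 0.0
t: 3.2
tool_pos: [0.3749, -0.1785, 0.2506]
tool_rot: [3.141, -0.001, -0.126]
contact_force: [0.6, 1.0, -0.0]
opening: 0.0853
grip_force: 0.0
t 3.2 tcp [ 0.3749 -0.1785  0.2506] local [-0.331  -0.2004] rot [ 1.8e+02 -1.0e-01 -7.2e+00] F [ 0.6  1.  -0. ]
```

```bash
python3 -m crank '1 .3 -.71 0 .008; 1 .3 -.71 0 0; 1 .3 -.71 0 0; 1 .3 -.71 0 0; 1 .3 -.71 0 0'
python3 -m crank '1 .3 -.71 0 0; 1 0 0 .7 0; 1 0 0 .7 0; 1 0 0 .7 0; 1 0 0 0 0'
python3 -c "from h import *;tool()"
```

```text
t: 3.62
tool_pos: [0.4701, -0.0392, 0.2507]
tool_rot: [-3.12, -0.0, -0.09]
contact_force: [0.3, -1.2, 1.2]
opening: 0.0853
grip_force: 0.0
t: 4.03
tool_pos: [0.4833, -0.0253, 0.1396]
tool_rot: [-3.105, 0.01, -0.067]
contact_force: [-1.4, 0.2, -1.3]
opening: 0.0855
grip_force: 0.0
t 4.03 tcp [ 0.4833 -0.0253  0.1396] local [-0.2438 -0.0342] rot [-177.9    0.6   -3.9] F [-1.4  0.2 -1.3]
```

```bash
python3 -c "
from h import *;s=robot.read_state();print(np.round(s['qpos'],3),np.round(s['qd'],3));tool()"
```

```text
[-0.072 -0.074 -0.2    1.455  0.036  3.137] [-0.005 -0.025  0.13   0.12   0.001  0.015]
t 4.03 tcp [ 0.4833 -0.0253  0.1396] local [-0.2438 -0.0342] rot [-177.9    0.6   -3.9] F [-1.4  0.2 -1.3]
```

```bash
for i in 1; do
python3 -m crank '1 0 0 0 -.157; 1 0 0 0 -.157; 1 0 0 0 -.157; 1 0 0 0 -.157; 1 0 0 0 -.157'
python3 -m crank '1 0 0 0 -.157; 1 0 0 0 -.157; 1 0 0 0 -.157; 1 0 0 0 -.157; 1 0 0 0 -.157'
python3 -m crank '1 0 0 0 -.157; 1 0 0 0 -.157; 1 0 0 0 -.157; 1 0 0 0 -.157; 1 0 0 0 -.157'
python3 -m crank '1 0 0 0 -.157; 1 0 0 0 -.157; 1 0 0 0 -.157; 1 0 0 0 -.157; 1 0 0 0 -.157'
python3 -m crank '1 0 0 0 -.157; 1 0 0 0 -.157; 1 0 0 0 -.157; 1 0 0 0 -.157; 1 0 0 0 -.157'
done >/dev/null
python3 -c "from h import *;tool()"
```

```text
t 6.12 tcp [ 0.487  -0.0259  0.1487] local [-0.24   -0.0343] rot [177.9   0.  173. ] F [0.1 0.4 0.3]
```

```bash
python3 -m crank '1 0 .48 0 .013; 1 0 .48 0 0; 1 0 0 .6 0; 1 0 0 .6 0; 1 0 0 0 0' >/dev/null
python3 -c "
from h import *;s=robot.read_state();print(np.round(s['qpos'],3));tool();snap('scene','sc1',(120,320,200,420),3)"
```

```text
[ 0.03  -0.049 -0.281  1.34   0.036  0.167]
t 6.53 tcp [0.4913 0.0243 0.0852] local [-0.2424  0.0161] rot [178.   -0.5 172.1] F [-2.1 -0.1 -0.4]
```

View pics/sc1.png

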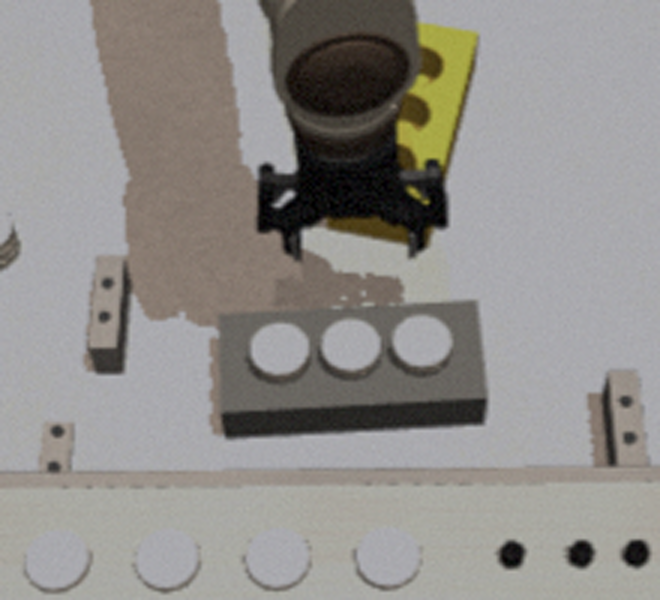

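The gripper hovers between the yellow rack and the grey rack, with both fingers centred behind the grey rack (row ~245, columns 290 to 415 of the crop). Now lower it and push forward.

```bash
python3 -m crank '1 0 0 .55 0; 1 0 0 .55 0; 1 0 0 0 0' 
python3 -m crank '1 -.15 0 0 0; 1 -.15 0 0 0; 1 -.15 0 0 0; 1 -.1 0 0 0; 1 0 0 0 0' 
python3 -c "from h import *;tool()"
```

```text
t: 6.83
tool_pos: [0.492, 0.0256, 0.0317]
tool_rot: [3.106, -0.006, 3.002]
contact_force: [-1.6, -0.6, -0.5]
opening: 0.0853
grip_force: 0.0
t: 7.25
tool_pos: [0.5223, 0.0218, 0.0343]
tool_rot: [3.105, -0.001, 3.0]
contact_force: [0.1, -0.4, -0.6]
opening: 0.0854
grip_force: 0.0
t 7.25 tcp [0.5223 0.0218 0.0343] local [-0.2114  0.0177] rot [177.9  -0.  171.9] F [ 0.1 -0.4 -0.6]
```

```bash
python3 -m crank '1 -.1 0 .1 0; 1 -.1 0 0 0; 1 -.1 0 0 0; 1 -.1 0 0 0' 
python3 -m crank '1 -.1 0 0 0; 1 -.1 0 0 0; 1 0 0 0 0' | grep -E 'pos|force'
python3 -c "
from h import *;tool();greyfit(np.array([.59,.011,-.12]))"
```

```text
t: 7.58
tool_pos: [0.5403, 0.0193, 0.0277]
tool_rot: [3.106, -0.004, 3.001]
contact_force: [-1.2, -0.7, -0.1]
opening: 0.0858
grip_force: 1.2
tool_pos: [0.5512, 0.0178, 0.028]
contact_force: [-0.0, 0.8, -1.0]
grip_force: 0.0
t 7.83 tcp [0.5512 0.0178 0.028 ] local [-0.1822  0.0176] rot [ 1.779e+02 -1.000e-01  1.719e+02] F [-0.   0.8 -1. ]
rack top [0.6044 0.0021] yaw -6.73 res 0.411 local [-0.1274  0.0091]
rack scene [0.6038 0.0033] yaw -7.49 res 0.087 local [-0.1282  0.0102]
rack both [0.6048 0.0034] yaw -7.33 res 0.501 local [-0.1273  0.0104]
```

```bash
python3 -m crank '1 -.1 0 0 0; 1 -.1 0 0 0; 1 -.1 0 0 0; 1 -.06 0 0 0; 1 0 0 0 0' | grep -E 'pos|force'
python3 -m crank '1 -.03 0 0 0; 1 -.03 0 0 0; 1 0 0 0 0' | grep -E 'pos|force'
python3 -m crank '1 -.02 0 0 0; 1 -.02 0 0 0; 1 0 0 0 0' | grep -E 'pos|force'
python3 -c "
from h import *;tool()"
```

```text
tool_pos: [0.5687, 0.0154, 0.028]
contact_force: [-0.1, 0.1, -0.5]
grip_force: 0.0
tool_pos: [0.5709, 0.0151, 0.0279]
contact_force: [-4.2, 0.7, 3.3]
grip_force: 1.9
tool_pos: [0.5714, 0.015, 0.0279]
contact_force: [-12.7, 0.3, 8.0]
grip_force: 6.2
t 8.95 tcp [0.5714 0.015  0.0279] local [-0.1618  0.0174] rot [177.9  -0.3 172. ] F [-12.7   0.3   8. ]
```

Contact with the sampler is made at 12.7 N. Retreat, then go round to the right-hand end.

```bash
python3 -m crank '1 .2 0 0 0; 1 .4 0 0 0; 1 0 0 -.7 0; 1 0 0 -.7 0; 1 0 0 -.6 0' >/dev/null
python3 -m crank '-.3 -.3 -.63 0 0; -.3 -.3 -.63 0 0; -.3 -.3 -.63 0 0; -.3 -.3 -.63 0 0; -.3 -.3 -.63 0 0' >/dev/null
python3 -m crank '-.3 0 0 0 .154; -.3 0 0 0 .154; -.3 0 0 0 .154; -.3 0 0 0 .154; -.3 0 0 0 .154' >/dev/null
python3 -m crank '-.3 0 0 0 .154; -.3 0 0 0 .154; -.3 0 0 0 .154; -.3 0 0 0 .154; -.3 0 0 0 .154' >/dev/null
python3 -m crank '-.3 0 0 0 .154; -.3 0 0 0 .154; -.3 0 0 0 .154; -.3 0 0 0 0; -.3 0 0 0 0'
python3 -c "
from h import *;tool();greyfit(np.array([.624,.0,-.133]))"
```

```text
t: 11.03
tool_pos: [0.5954, -0.1511, 0.1219]
tool_rot: [-3.139, -0.036, 1.432]
contact_force: [0.3, -0.1, -0.1]
opening: 0.03
grip_force: 0.0
t 11.03 tcp [ 0.5954 -0.1511  0.1219] local [-0.116 -0.144] rot [-179.9   -2.1   82. ] F [ 0.3 -0.1 -0.1]
rack top [0.6256 0.0009] yaw -8.02 res 0.033 local [-0.1063  0.0107]
rack scene [0.6114 0.0036] yaw -5.62 res 0.294 local [-0.1207  0.0115]
rack both [0.625  0.0012] yaw -7.71 res 0.345 local [-0.1069  0.011 ]
```

```bash
python3 -m crank '-.3 0 .1 .6 0; -.3 0 .05 .6 0; -.3 0 0 .55 0; -.3 0 0 0 0' |grep -E 'pos|force'
python3 -m crank '-.3 .15 0 0 0; -.3 .15 0 0 0; -.3 .15 0 0 0; -.3 .15 0 0 0; -.3 .15 0 0 0' |grep -E 'pos|force'
python3 -m crank '-.3 .15 0 0 0; -.3 .15 0 0 0; -.3 .15 0 0 0; -.3 .15 0 0 0; -.3 0 0 0 0' |grep -E 'pos|force'
python3 -c "
from h import *;tool();greyfit(np.array([.624,.02,-.133]));snap('scene','sc2',(120,320,200,420),3)"
```

```text
tool_pos: [0.5998, -0.148, 0.0285]
contact_force: [-1.4, 0.6, -1.5]
grip_force: 0.0
tool_pos: [0.609, -0.1113, 0.0377]
contact_force: [-2.0, -4.0, 2.6]
grip_force: 2.2
tool_pos: [0.6127, -0.0805, 0.0374]
contact_force: [-0.1, 0.3, -0.5]
grip_force: 0.0
t 12.4 tcp [ 0.6127 -0.0805  0.0374] local [-0.1082 -0.0717] rot [-179.9   -2.1   81.9] F [-0.1  0.3 -0.5]
rack top [0.6305 0.0371] yaw -8.77 res 0.3 local [-0.1062  0.0473]
rack scene [0.615  0.0378] yaw -4.79 res 0.339 local [-0.1216  0.0458]
rack both [0.6299 0.0363] yaw -8.38 res 0.658 local [-0.1067  0.0463]
```

View pics/sc2.png

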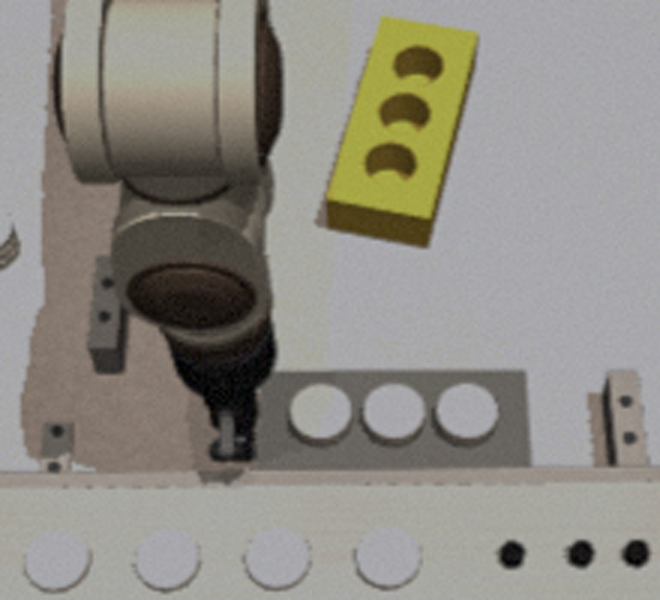

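The rack lies along the sampler face, with a gap of about 65 mm to the stop. Continue, easing in at the end.

```bash
python3 -m crank '-.3 .12 0 .04 0; -.3 .15 0 .04 0; -.3 .15 0 .02 0; -.3 .15 0 .01 0; -.3 .15 0 .01 0' |grep -E 'pos|force'
python3 -m crank '-.3 .15 0 .01 0; -.3 .15 0 .01 0; -.3 .1 0 .01 0; -.3 0 0 0 0' |grep -E 'pos|force'
python3 -m crank '-.3 .05 0 0 0; -.3 .05 0 0 0; -.3 0 0 0 0' |grep -E 'pos|force'
python3 -c "
from h import *;tool();greyfit(np.array([.634,.09,-.133]))"
```

```text
tool_pos: [0.6177, -0.0471, 0.0329]
contact_force: [-1.8, -5.4, 5.0]
grip_force: 3.0
tool_pos: [0.6205, -0.0261, 0.0317]
contact_force: [-0.5, -0.6, 0.9]
grip_force: 0.4
tool_pos: [0.6209, -0.0217, 0.0317]
contact_force: [-0.8, -2.3, 2.4]
grip_force: 1.5
t 13.65 tcp [ 0.6209 -0.0217  0.0317] local [-0.1079 -0.0123] rot [-179.8   -2.1   81.8] F [-0.8 -2.3  2.4]
rack top [0.6393 0.0992] yaw -7.75 res 0.441 local [-0.1057  0.1099]
rack scene [0.6174 0.0974] yaw -4.43 res 0.345 local [-0.1272  0.1053]
rack both [0.6379 0.0963] yaw -7.57 res 0.814 local [-0.1068  0.1069]
```

```bash
python3 -m crank '-.3 .04 0 0 0; -.3 .04 0 0 0; -.3 0 0 0 0' |grep -E 'pos|force'
python3 -m crank '-.3 .03 0 0 0; -.3 .03 0 0 0; -.3 0 0 0 0' |grep -E 'pos|force'
python3 -c "
from h import *;tool()"
```

```text
tool_pos: [0.6215, -0.0173, 0.0316]
contact_force: [0.1, -2.9, 1.3]
grip_force: 1.7
tool_pos: [0.6217, -0.0161, 0.0317]
contact_force: [-2.5, -13.5, 1.6]
grip_force: 6.5
t 14.35 tcp [ 0.6217 -0.0161  0.0317] local [-0.1079 -0.0067] rot [-179.8   -1.9   81.8] F [ -2.5 -13.5   1.6]
```

```bash
python3 -m crank '-.3 .04 0 0 0; -.3 0 0 0 0' |grep -E 'pos|force'
python3 -m crank '-.3 -.2 0 0 0; -.3 -.4 0 0 0; -.3 0 0 -.7 0; -.3 0 0 -.7 0; -.3 0 0 -.6 0' |grep -E 'pos|force'
python3 -m crank '-.3 0 -.8 0 -.154; -.3 0 -.8 0 -.154; -.3 0 -.8 0 -.154; -.3 0 0 0 -.154; -.3 0 0 0 -.154' |grep -E 'pos|force'
python3 -c "
from h import *;tool();greyfit(np.array([.634,.09,-.133]));snap('top','top3',(120,250,190,390),4)"
```

```text
tool_pos: [0.6218, -0.0159, 0.0318]
contact_force: [-3.6, -23.4, 2.5]
grip_force: 11.3
tool_pos: [0.6176, -0.0456, 0.1324]
contact_force: [1.4, 0.4, 0.7]
grip_force: 0.0
tool_pos: [0.4965, -0.0427, 0.1309]
contact_force: [-0.3, 0.5, -0.1]
grip_force: 0.0
t 15.35 tcp [ 0.4965 -0.0427  0.1309] local [-0.2284 -0.0496] rot [178.9  -1.9 116.9] F [-0.3  0.5 -0.1]
rack top [0.6403 0.1048] yaw -6.9 res 0.176 local [-0.1055  0.1156]
rack scene [0.6145 0.1031] yaw -6.47 res 0.346 local [-0.1308  0.1105]
rack both [0.6389 0.1015] yaw -8.12 res 0.566 local [-0.1064  0.1122]
```

View pics/top3.png

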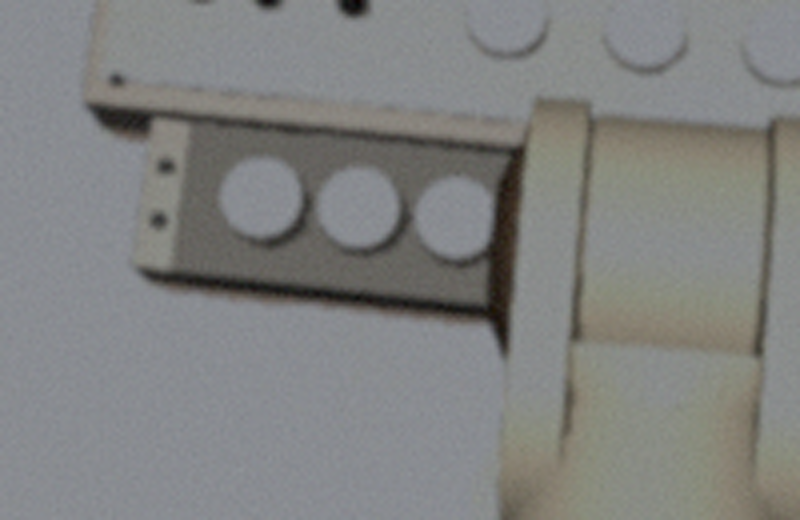

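The rack's left end meets the stop (crop column ~185) and its far side lies along the sampler. Now a confirming press on the long side.

```bash
python3 -m crank '1 0 0 0 -.154; 1 0 0 0 -.154; 1 0 0 0 -.154; 1 0 0 0 -.154' >/dev/null
python3 -m crank '1 0 0 0 -.154; 1 0 0 0 -.154; 1 0 0 0 -.154; 1 0 0 0 -.154; 1 0 0 0 0' >/dev/null
python3 -m crank '1 0 .8 0 0; 1 0 .8 0 0; 1 0 .8 0 0; 1 0 .8 0 0; 1 0 0 0 0' >/dev/null
python3 -c "from h import *;tool()"
```

```text
t 16.77 tcp [0.5215 0.1207 0.1364] local [-0.2253  0.1156] rot [177.8  -0.2 171.8] F [-0.4 -0.2 -0.7]
```

```bash
python3 -m crank '1 0 0 .7 -.01; 1 0 0 .7 0; 1 0 0 .7 0; 1 0 0 0 0' | grep -E 'pos|force'
python3 -m crank '1 -.3 0 0 0; 1 -.3 0 0 0; 1 -.3 0 0 0; 1 -.2 0 0 0; 1 0 0 0 0' | grep -E 'pos|force'
python3 -m crank '1 -.05 0 0 0; 1 -.05 0 0 0; 1 0 0 0 0' | grep -E 'pos|force'
python3 -c "from h import *;tool()"
```

```text
tool_pos: [0.5173, 0.1183, 0.0247]
contact_force: [-0.1, -0.8, -0.1]
grip_force: 0.0
tool_pos: [0.5779, 0.1112, 0.0332]
contact_force: [-0.4, -0.0, -0.2]
grip_force: 0.0
tool_pos: [0.5807, 0.1108, 0.032]
contact_force: [0.1, 0.3, -0.9]
grip_force: 0.0
t 17.77 tcp [0.5807 0.1108 0.032 ] local [-0.1653  0.1137] rot [ 1.779e+02 -1.000e-01  1.723e+02] F [ 0.1  0.3 -0.9]
```

```bash
python3 -m crank '1 -.04 0 0 0; 1 -.04 0 0 0; 1 0 0 0 0' | grep -E 'pos|force'
python3 -m crank '1 -.03 0 0 0; 1 -.03 0 0 0; 1 0 0 0 0' | grep -E 'pos|force'
python3 -c "from h import *;tool()"
```

```text
tool_pos: [0.5845, 0.1103, 0.0315]
contact_force: [-0.1, -0.6, -0.2]
grip_force: 0.0
tool_pos: [0.5848, 0.1102, 0.0314]
contact_force: [-16.2, 0.6, 10.6]
grip_force: 8.2
t 18.27 tcp [0.5848 0.1102 0.0314] local [-0.1612  0.1136] rot [177.9  -0.5 172.4] F [-16.2   0.6  10.6]
```

```bash
python3 -m crank '1 .1 0 0 0; 1 .5 0 0 0; 1 .6 0 0 0; 1 0 0 -.7 0; 1 0 0 -.7 0' | grep -E 'pos|force'
python3 -m crank '1 0 0 -.8 0; 1 0 0 -.8 0; 1 0 -.8 -.5 0; 1 0 -.8 0 0; 1 0 -.8 0 0' | grep -E 'pos|force'
python3 -m crank '1 .3 -.7 0 0; 1 .3 -.7 0 0; 1 .3 -.7 0 0; 1 .3 -.7 0 0; 1 0 0 0 0' | grep -E 'pos|force'
python3 -c "
from h import *;tool();greyfit(np.array([.634,.09,-.133]));snap('top','top4',(80,330,90,510),1.9);snap('scene','sc4',(160,340,120,500),2.1)"
```

```text
tool_pos: [0.5232, 0.1149, 0.0983]
contact_force: [2.3, -0.6, 0.6]
grip_force: 0.0
tool_pos: [0.5128, -0.0033, 0.2014]
contact_force: [0.9, -0.2, 0.0]
grip_force: 0.0
tool_pos: [0.4316, -0.1374, 0.1945]
contact_force: [0.3, 0.4, 0.4]
grip_force: 0.0
t 19.52 tcp [ 0.4316 -0.1374  0.1945] local [-0.2802 -0.1521] rot [ 1.780e+02 -1.000e-01  1.721e+02] F [0.3 0.4 0.4]
rack top [0.6392 0.1001] yaw -7.5 res 0.05 local [-0.106   0.1108]
rack scene [0.6182 0.1038] yaw -6.74 res 0.334 local [-0.1272  0.1118]
rack both [0.6392 0.1004] yaw -7.28 res 0.408 local [-0.106   0.1111]
```

View pics/top4.png

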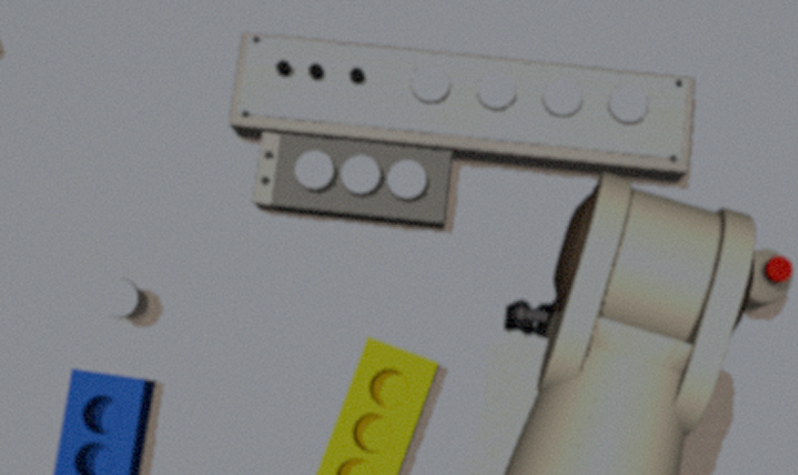

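View pics/sc4.png

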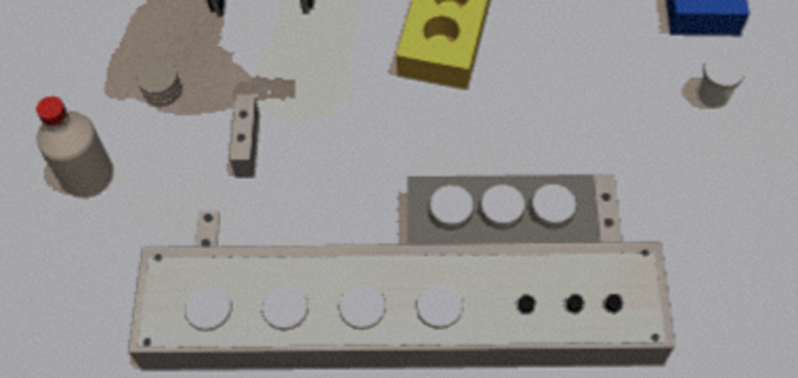

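Both views show the rack square in the corner, with its end against the stop and its long side on the sampler. The cups are upright, and the bottle, lid stack and spare cup are where they started.

```bash
python3 -m crank '1 0 0 0 0; 1 0 0 0 0; 1 0 0 0 0' | grep force; python3 -c "
from plant import robot
print(robot.close_job())"
```

```text
contact_force: [1.3, -0.2, 0.2]
grip_force: 0.0
the job is handed in; nothing more can be done
None
```

The rack now sits square in the corner, its long side against the sampler and its end against the left-hand stop; the hand is clear, and I handed the job in at about 20 s of the 64 s allowed.

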